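# Find the pedal with the bad bearing by feel and set it out for repair

## Robot

A 6-joint arm with a two-finger parallel gripper is mounted at the origin on the work surface. World frame = base frame: x ahead of the robot, y to its left, z up, the work surface at z = 0. Lengths are in m, angles in rad, forces in N, time in s.
With the tool pointing down it reaches from about 0.35 to 0.85 m from the base axis. Payload 8.1 kg.
Tool frame: the origin (TCP) lies at the centre of the arm's flange, where the gripper is bolted on; the fingertips stand 186 mm ahead of it and the grasp point (between the pads) lies 167 mm ahead of it (robot.nose_length is the distance from the TCP to the fingertips, in m); z points along the fingers, x is the direction in which the jaws open and shut, and the axes are right-handed (so a half turn about z gives the same grasp; the last joint's range is limited). The gripper opens to 93 mm and grips with 3 to 60 N. Pads are 15 mm wide; open, the fingers measure 128 mm over their backs; the gripper's body (75 mm by 188 mm) begins 65 mm behind the grasp point.
Start: joints at [1.136, 0.13, 1.488, -0, 1.523, -0.085], TCP at [0.206, 0.564, 0.405] pointing down, gripper open.
Joint ranges: [-2.96, 2.96], [-0.89, 2.26], [0.02, 2.5], [-1.34, 4.48], [0, 2.73], [-2.66, 2.66]. Speed limits (rad/s): [2.39, 2.39, 2.79, 3.14, 3.14, 3.14].

## Interface

Orientations are given as a rotation vector (axis times angle).
In Python, from plant import robot gives the robot as it stands.
- The arm moves only by the tool arm_command, never from a script. Its argument "motion" is a list of rows, each an object with "slide": the shift along the tool's x, y, z each as a share of 0.4 m, from -1 to 1, a list of three; "turn": the turn, a rotation vector about the tool's x, y, z each as a share of 0.5 rad, from -1 to 1, a list of three. A call has exactly 5 rows; each row shifts and turns the commanded pose from where the row before left it, along the tool's axes as they then stand; what a row does not reach is not made up. A row lasts 1/12 s, in which the tool goes at most 41.7 mm and 7.16 degrees, less where a joint would pass 70% of its speed; a pose out of reach is approached as far as the arm can. A call with a number of a shift or a turn outside -1 to 1 is refused whole. A call with a gripper value outside its range is refused whole. "gripper" is the opening in per cent of the stroke, from 0 (shut) to 100 (fully open), set as the call begins (left out, the last holds). The fingers move at their own pace and stop on an object; "grip_force" is the grip in N (left out, the last holds). Time passes only in rows, so rows that do not move let the fingers close, or fill a call up. It gives the time, the measured TCP pose, the force and the opening at its end, in the units of the state.
- robot.read_state(): the state, without advancing time (a new reading comes with each control period).
- robot.read_camera(name): name is "side" or "top"; returns a dict with "pixels" (420x560x3 uint8, blue, green, red), "intrinsics" (3x3 intrinsics, pixels), "T" (4x4, takes a point from camera to world coordinates). Camera axes: x right, y down, z forward; pixel columns grow to the right and rows downward; lengths in m; the calibration is good to about 2 mm. A picture is of the moment at which its call begins. There is no depth.
- robot.close_job(): hands the job in, once; it reports no verdict.
The state is a dict: "t": time; "q": joint angles; "dq": joint speeds; "joint_torque": joint torques, N m; "tool_pos": TCP position; "orientation": TCP orientation; "force": force on the tool from outside, world axes, zero at the start; "wrist_torque": the same for the moment, N m; "opening": finger opening in m.
Only numpy, scipy, OpenCV 4.12 (cv2) and the standard library are available. Lean on these libraries where they do the work, as an engineer would, in place of code of your own. Each camera call takes 0.05 s, during which the arm holds its last target.

## Task

One of the three bicycle pedals in the wooden rack has a bad bearing: turn each one in the rack, at least an eighth of a turn from where it stood and not back again, and feel which drags clearly the most. Then lift that pedal out and gently stand it upright in the round hole of the white repair stand, fully home, and let go. Leave the two sound pedals seated in the rack, keep grip and pushing forces below 30 N, and do not disturb the tub, tin, mug and wrench.

Things in the scene. Friction and masses are not known exactly. Their poses are not given: they have to be found in the camera images.
- rack_hole0 (a point): slot 1 of the three in the rack: centre of its mouth, on the rack's top face, z up. A bicycle pedal stands seated in it at the start, its axle upright through this point. All pedals look alike, about 0.3 kg. Heights above this point: steel axle shoulder 41 mm across, 0 to 6; the turning cage, a flat metal pedal body 94 mm long, 24 mm thick, 9 to 79. Below it a key foot 30 by 12 mm, 25 mm long (its last 6 mm 25 by 7)
- rack_hole1 (a point): slot 2 of the three in the rack: centre of its mouth, on the rack's top face, z up. A bicycle pedal stands seated in it at the start, its axle upright through this point. Its cage (94 by 24 by 70 mm, centred on the axle) starts with its length along the rack's x, up to 0.2 rad off, and turns endlessly about the axle either way. Its sides are solid within 18 mm of the axle and from 31 to 47 mm, with windows between; grip the middle
- rack_hole2 (a point): slot 3 of the three in the rack: centre of its mouth, on the rack's top face, z up. A bicycle pedal stands seated in it at the start, its axle upright through this point. Turning a cage takes a steady drag torque, the same at every angle and slow speed: under 0.05 N m in the two sound pedals (they differ), 0.22 to 0.26 N m in the one bad pedal, in any slot. A cage stays as left
- rack: fixed plywood rack, 90 mm (its x) by 340 mm (its y) by 35 mm tall; origin at the centre of its underside on the table. The three slots lie in a row along its y at -125, 0 and +125 mm, 31 mm (x) by 13 mm (y); they key the pedals' feet against turning, 0.5 mm loose on each side
- stand_hole0 (a point): centre of the mouth of the round through hole, 35.5 mm across and 35 mm deep, in the repair stand's top face, 35 mm above the table, z up. A pedal's foot (32.3 mm over its corners, 25 mm long) enters at any yaw with 1.6 mm to spare all round; fully home the shoulder rests on this face, the pedal as high above this point as it was above its slot
- stand: the fixed repair stand, a white plastic block 90 by 90 by 35 mm; origin at the centre of its underside on the table, under the hole
- tub: bystander: silver screw-lid tub, 116 mm across, 170 mm tall, origin at its underside
- tin: bystander: round blue tin, 110 mm across, 70 mm tall, origin at its underside
- mug: bystander: white mug, 76 mm across, 90 mm tall, origin at its underside
- wrench: bystander: steel wrench 170 mm long lying flat along its x, origin under its middle

How it is judged:
On the way, in this order (a step that is already met when the one before it is completed fails the run):
1. all three pedals have been turned at least about 36 degrees on from where they stood, all seated in the rack (distance of each of cage_sound1_c5, cage_sound2_c5, cage_bad_c5 from where it was at the start of the episode above 0.024 m and height (world z) of each of pedal_sound1_c2, pedal_sound2_c2, pedal_bad_c2 below 0.042 m and distance of each of pedal_sound1_c2, pedal_sound2_c2, pedal_bad_c2 from where it was at the start of the episode below 0.006 m and angle between each of pedal_sound1_c2, pedal_sound2_c2, pedal_bad_c2's own z axis and vertical below 0.08 rad), for 0.2 s.
2. the bad pedal (its shoulder) is lifted clear of the rack (height (world z) of pedal_bad_c2 above 0.067 m), for 0.1 s.
At the end, for the whole second after the job is handed in: The bad pedal stands in the stand: middle of its shoulder within 4 mm of the hole's axis and under 6 mm above its mouth (3 is home), tilt under 0.06 rad, staying so. Each sound pedal is in its slot: shoulder under 42 mm above the table (38 is seated), within 6 mm of its start, tilt under 0.08 rad (horizontal distance between pedal_bad_c2 and stand_hole0 below 0.004 m and z of pedal_bad_c2 in the frame of stand_hole0 below 0.006 m and angle between pedal_bad_c2's own z axis and vertical below 0.06 rad and height (world z) of each of pedal_sound1_c2, pedal_sound2_c2 below 0.042 m and distance of each of pedal_sound1_c2, pedal_sound2_c2 from where it was at the start of the episode below 0.006 m and angle between each of pedal_sound1_c2, pedal_sound2_c2's own z axis and vertical below 0.08 rad); the robot touches nothing.
It fails at once if a sound pedal is lifted out of the rack (height (world z) of any of pedal_sound1_c2, pedal_sound2_c2 above 0.057 m).
It fails at once if the fingers squeeze or push anything with more than 80 N, both fingers added (a grip of 40 N) (contact force between the fingers and anything else above 80 N).
It fails at once if the rack is loaded with more than 80 N, all its contacts added (contact force between rack and anything else above 80 N).
It fails at once if anything is dropped or forced into the stand with more than 50 N (contact force between stand and anything else above 50 N).
It fails at once if the tub, tin, mug or wrench is moved more than 20 mm (distance of any of tub, tin, mug, wrench from where it was at the start of the episode above 0.02 m).
It also fails if it takes over 72 s, if anything falls off the work surface, if the arm or the gripper's body presses on something with over 40 N, if the wrist force passes 120 N, or if a joint passes its speed limit or range.

## Working session

There is one attempt and no reset: what is moved stays moved. The work goes in short steps, Python scripts to look and compute and a tool call to move; the robot and the scene stay as the last step left them, time stands still between calls to the robot, and variables do not carry over. Pictures are saved under pics/ and viewed, and the job is handed in when it is done.

Besides the shell and the picture viewer there is one more tool, called after "Call:" by a JSON object that holds its "fn" and its "kwargs", one argument or row to a line. arm_command: Moves the arm, as the interface text tells. Shift numbers are shares of 0.4 m and turn numbers shares of 0.5 rad, none past 1 either way. Its arguments: {"type":"object","properties":{"motion":{"type":"array","items":{"type":"object","properties":{"slide":{"type":"array","items":{"type":"number"}},"turn":{"type":"array","items":{"type":"number"}}}}},"gripper":{"type":"number"},"grip_force":{"type":"number"}},"required":["motion"]}

```bash
mkdir -p pics; ls; python3 - <<'E'
from plant import robot
import cv2,numpy as np
s=robot.read_state()
print(s)
for n in("side","top"):
    c=robot.read_camera(n); cv2.imwrite(f"pics/{n}0.png",c["pixels"]); print(n,c["intrinsics"],c["T"])
E
```

```text
pics
{'t': 0.0, 'q': array([ 1.13558890e+00,  1.31182474e-01,  1.48927664e+00, -1.80628216e-05,
        1.52296916e+00, -8.53892307e-02]), 'dq': array([ 0.00081647,  0.00023461,  0.00131794,  0.00086398, -0.00197094,
       -0.00011637]), 'joint_torque': array([-6.65202856e-05, -5.59837604e+01, -4.91764283e+01,  7.70582934e-02,
        3.47755314e-02, -1.72610726e-04]), 'tool_pos': array([0.20551855, 0.56346785, 0.40367584]), 'orientation': array([ 2.57335134e+00,  1.80043944e+00, -2.47996497e-03]), 'force': array([0.30367587, 0.11071063, 0.11544311]), 'wrist_torque': array([ 0.05434947,  0.05733947, -0.00534468]), 'opening': 0.09320802771084821}
side [[429.26593575   0.         281.42204336]
 [  0.         429.26593575 211.75950371]
 [  0.           0.           1.        ]] [[-0.98954175 -0.0755811   0.12286015  0.44656018]
 [-0.14295231  0.62768682 -0.765228    0.89453958]
 [-0.01928092 -0.7747882  -0.63192681  0.7819783 ]
 [ 0.          0.          0.          1.        ]]
top [[509.3894242    0.         276.21487193]
 [  0.         509.3894242  210.04174755]
 [  0.           0.           1.        ]] [[-1.64292147e-02 -9.88947581e-01  1.47352513e-01  3.74382814e-01]
 [-9.99864919e-01  1.63198310e-02 -1.95136162e-03  1.58355305e-02]
 [-4.74973767e-04 -1.47364668e-01 -9.89082114e-01  1.55856749e+00]
 [ 0.00000000e+00  0.00000000e+00  0.00000000e+00  1.00000000e+00]]
```

View pics/side0.png

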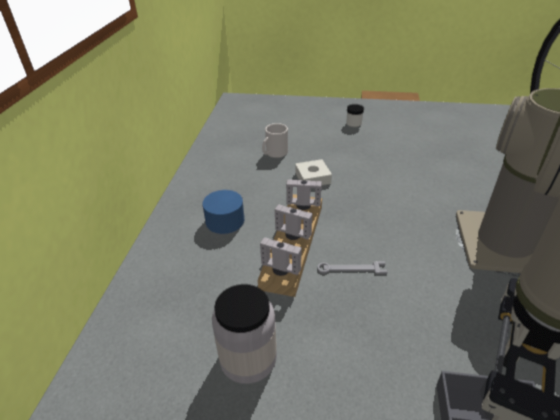

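View pics/top0.png

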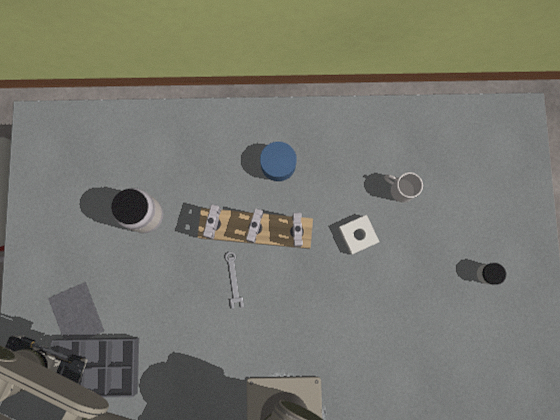

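```bash
cat > h.py <<'E'
import cv2,numpy as np
from plant import robot
def ray(c,u,v,z):
    K=c["intrinsics"];T=c["T"]
    d=T[:3,:3]@np.linalg.solve(K,[u,v,1.]);o=T[:3,3]
    return o+d*(z-o[2])/d[2]
def proj(c,p):
    T=np.linalg.inv(c["T"]);q=c["intrinsics"]@(T[:3,:3]@np.asarray(p)+T[:3,3]);return q[:2]/q[2]
E
python3 - <<'E'
import cv2
a=cv2.imread("pics/top0.png");cv2.imwrite("pics/t0c.png",cv2.resize(a[190:265,185:390],None,fx=3.9,fy=3.9,interpolation=cv2.INTER_NEAREST)); 
a=cv2.imread("pics/side0.png");cv2.imwrite("pics/s0c.png",cv2.resize(a[150:300,230:400],None,fx=4,fy=4,interpolation=cv2.INTER_NEAREST)); 
E
```

```text
(no output)
```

View pics/t0c.png

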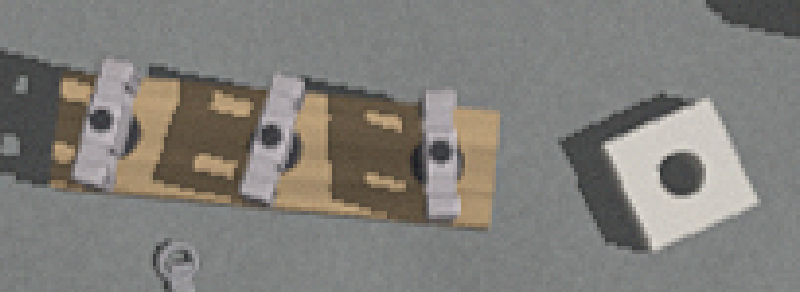

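View pics/s0c.png

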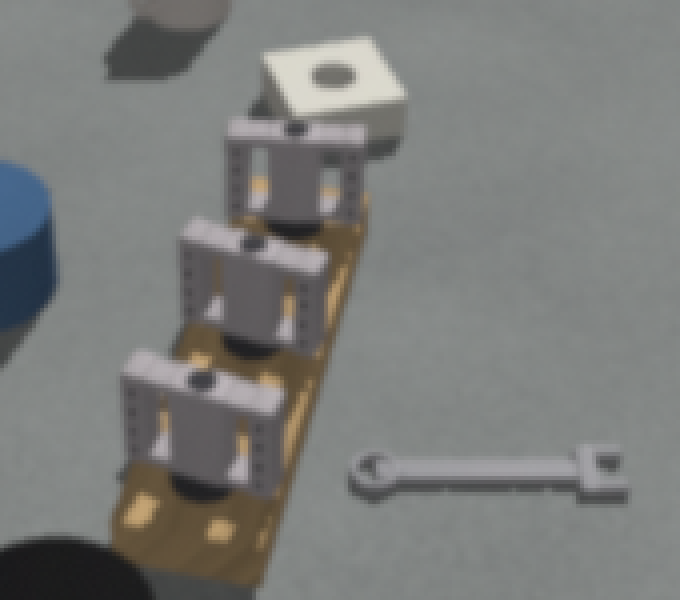

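```bash
python3 - <<'E'
from h import *
from scipy import ndimage as nd
C={n:robot.read_camera(n) for n in("top","side")}
for n in C:
    im=C[n]["pixels"].astype(int); c=C[n]
    mx=im.max(2);mn=im.min(2)
    hsv=cv2.cvtColor(c["pixels"],cv2.COLOR_BGR2HSV)
    # stand top face
    w=(mn>185)
    lab,k=nd.label(w)
    roi=(slice(205,260),slice(330,390)) if n=="top" else (slice(155,190),slice(290,340))
    m=np.zeros(w.shape,bool); m[roi]=w[roi]
    lab,k=nd.label(m); i=1+np.argmax(nd.sum(m,lab,range(1,k+1))); m=lab==i
    cn=cv2.findContours(m.astype(np.uint8),cv2.RETR_EXTERNAL,cv2.CHAIN_APPROX_NONE)[0][0]
    P=np.array([ray(c,u,v,.035)[:2] for u,v in cn[:,0]])
    r=cv2.minAreaRect((P*1000).astype(np.float32)); print(n,"stand",r)
    h=nd.binary_fill_holes(m)&~m
    ys,xs=np.nonzero(h); wt=255-im[ys,xs].mean(1)
    H=np.array([ray(c,u,v,.035)[:2] for u,v in zip(xs,ys)]); print(" hole",H.mean(0),"diam",H.max(0)-H.min(0))
    dark=(mx<75)
    lab,k=nd.label(dark)
    for i in range(1,k+1):
        a=(lab==i).sum(); cy,cx=nd.center_of_mass(lab==i)
        if 8<a<400: print("  dark",a,round(cx,1),round(cy,1), ray(c,cx,cy,.114).round(4)[:2], ray(c,cx,cy,.116).round(4)[:2])
E
```

```text
top stand ((524.2401123046875, -235.1050567626953), (86.82627868652344, 88.44319915771484), 23.45066261291504)
 hole [ 0.5246512  -0.23509444] diam [0.03635556 0.03651168]
  dark 152 5.4 131.0 [0.8374 0.8041] [0.8368 0.803 ]
  dark 330 377.3 187.1 [ 0.6516 -0.2797] [ 0.6512 -0.2793]
  dark 45 380.0 178.0 [ 0.6783 -0.2889] [ 0.6779 -0.2884]
  dark 26 229.8 208.7 [0.5957 0.1461] [0.5954 0.1459]
  dark 32 270.8 212.5 [0.5828 0.0287] [0.5825 0.0286]
  dark 104 346.3 219.9 [ 0.5578 -0.1869] [ 0.5575 -0.1866]
  dark 20 210.2 220.2 [0.5632 0.202 ] [0.5629 0.2018]
  dark 12 218.2 224.6 [0.5504 0.1792] [0.5501 0.1789]
  dark 17 253.8 224.2 [0.5497 0.0778] [0.5494 0.0777]
  dark 35 332.1 230.1 [ 0.529  -0.1455] [ 0.5288 -0.1452]
  dark 13 259.6 229.0 [0.5357 0.0612] [0.5355 0.0611]
  dark 28 291.4 231.7 [ 0.5265 -0.0291] [ 0.5263 -0.0291]
  dark 16 297.5 228.5 [ 0.5354 -0.0468] [ 0.5352 -0.0467]
  dark 50 358.1 234.8 [ 0.5145 -0.2189] [ 0.5143 -0.2186]
  dark 12 338.8 234.2 [ 0.5172 -0.1639] [ 0.517  -0.1636]
  dark 78 341.4 246.2 [ 0.4828 -0.1702] [ 0.4826 -0.1699]
  dark 9 341.0 240.2 [ 0.49
[... 780 characters left out ...]
9 -0.7934] [ 1.8288 -0.7884]
  dark 199 8.8 97.1 [ 1.6952 -0.4685] [ 1.6914 -0.4644]
  dark 154 354.9 109.2 [ 0.4044 -0.4997] [ 0.4045 -0.4955]
  dark 58 530.1 110.3 [-0.1814 -0.5525] [-0.1795 -0.5482]
  dark 84 349.4 129.7 [ 0.4199 -0.351 ] [ 0.42   -0.3473]
  dark 213 267.6 162.5 [ 0.6477 -0.1307] [ 0.6471 -0.1276]
  dark 13 324.5 186.8 [ 0.4782 -0.0314] [ 0.4781 -0.0286]
  dark 61 303.1 206.7 [0.5256 0.0596] [0.5253 0.0621]
  dark 69 291.5 236.6 [0.5405 0.1721] [0.5403 0.1743]
  dark 83 279.1 271.9 [0.5527 0.2843] [0.5524 0.2861]
  dark 12 518.7 324.9 [0.0964 0.3591] [0.0974 0.3607]
  dark 15 492.1 406.4 [0.1793 0.5239] [0.1801 0.525 ]
  dark 17 456.5 418.7 [0.2375 0.5511] [0.2382 0.5522]
```

```bash
python3 - <<'E'
from h import *
from scipy import ndimage as nd
C={n:robot.read_camera(n) for n in("top","side")}
c=C["side"]
for u,v in[(304,182.2),(293.2,210.7),(280.5,245)]: print(ray(c,u,v,.114).round(4)[:2])
c=C["top"]; im=c["pixels"].astype(int)
b,g,r=[im[...,i] for i in range(3)]
m=(b>r+2)&(b>135)
m[:, :190]=0;m[:,330:]=0;m[:200]=0;m[255:]=0
lab,k=nd.label(nd.binary_closing(m,iterations=2))
for i in range(1,k+1):
    a=(lab==i).sum()
    if a<60: continue
    ys,xs=np.nonzero(lab==i)
    P=np.array([ray(c,u,v,.114)[:2] for u,v in zip(xs,ys)],np.float32)
    rr=cv2.minAreaRect(P*1000); w=np.linalg.eigh(np.cov(P.T))[1][:,1]
    print(a,P.mean(0),rr,np.degrees(np.arctan(w[1]/w[0])))
# rack
hsv=cv2.cvtColor(c["pixels"],cv2.COLOR_BGR2HSV)
m=((b<r-25)).astype(np.uint8); m[:, :180]=0;m[:,330:]=0;m[:195]=0;m[260:]=0
ys,xs=np.nonzero(m);P=np.array([ray(c,u,v,.035)[:2] for u,v in zip(xs,ys)],np.float32)
print(cv2.minAreaRect(P*1000))
s=robot.read_state()
from scipy.spatial.transform import Rotation as R
print(R.from_rotvec(s["orientation"]).as_matrix().round(4),s["t"])
E
```

```text
[ 0.5342 -0.0459]
[0.5481 0.0781]
[0.5616 0.203 ]
((549.4044799804688, 77.7916259765625), (341.39239501953125, 92.53605651855469), 83.85763549804688)
[[ 3.427e-01  9.395e-01 -3.000e-04]
 [ 9.395e-01 -3.427e-01 -6.000e-04]
 [-7.000e-04 -1.000e-04 -1.000e+00]] 0.3
```

```bash
cat >> h.py <<'E'
from scipy.spatial.transform import Rotation as R
def yaw(s):
    M=R.from_rotvec(s["orientation"]).as_matrix();return np.degrees(np.arctan2(M[1,0],M[0,0])),M
def go(tgt,s=None):
    s=s or robot.read_state();y,M=yaw(s)
    d=M.T@(np.array(tgt)-s["tool_pos"])
    print("t",s["t"],"pos",s["tool_pos"].round(4),"yaw",round(y,2),"tilt",M[:2,2].round(4),"shares total",(d/.4).round(3),"F",s["force"].round(1),"T",s["wrist_torque"].round(3))
E
python3 - <<'E'
from h import *
from scipy import ndimage as nd
c=robot.read_camera("top"); im=c["pixels"].astype(int)
b,g,r=[im[...,i] for i in range(3)]
for x in (212,255,297): print(im[228:236:2,x].tolist())
for cx,cy in((210.9,221),(254.5,224.9),(297.8,228.7)):
    m=(b>r)&(g>120); m2=np.zeros_like(m); x0,y0=int(cx),int(cy)
    m2[y0-19:y0+20,x0-10:x0+11]=m[y0-19:y0+20,x0-10:x0+11]
    m2=nd.binary_opening(nd.binary_closing(m2,iterations=2)); lab,k=nd.label(m2);m2=lab==lab[y0,x0] if lab[y0,x0] else m2
    ys,xs=np.nonzero(m2); P=np.array([ray(c,u,v,.114)[:2] for u,v in zip(xs,ys)],np.float32)
    w=np.linalg.eigh(np.cov(P.T))[1][:,1]
    print(len(P),P.mean(0),cv2.minAreaRect(P*1000),np.degrees(np.arctan(w[1]/w[0])))
go([.5625,.2024,.40])
E
```

```text
[[142, 139, 144], [169, 164, 170], [153, 148, 155], [137, 133, 140]]
[[172, 168, 173], [177, 174, 181], [151, 147, 153], [170, 166, 172]]
[[74, 69, 70], [56, 51, 51], [163, 158, 162], [174, 170, 175]]
74 [0.60321987 0.20703301] ((569.5126953125, 217.9130859375), (54.22008514404297, 114.92325592041016), 69.74360656738281) -7.613128842460664
103 [0.5953791  0.08069351] ((587.7312622070312, 70.61663055419922), (68.33930206298828, 44.97164535522461), 39.958961486816406) 75.2615871905514
98 [ 0.5842309  -0.04886954] ((581.5006713867188, -46.469852447509766), (57.36863327026367, 20.262216567993164), 89.05457305908203) 86.81812482171999
t 0.35 pos [0.2056 0.5636 0.4045] yaw 69.96 tilt [-0.0002 -0.0004] shares total [-0.543  1.148  0.011] F [-0.5  0.  -0.2] T [-0.013 -0.017  0.011]
```

```bash
cat >> h.py <<'E'
from scipy import ndimage as nd
def cages(c,cents):
    im=c["pixels"].astype(int); b,g,r=[im[...,i] for i in range(3)]
    m=(b>=g+2)&(r>=g+2)&(g>125)&(b>=r-10)
    lab,k=nd.label(m)
    for cx,cy in cents:
        x0,y0=int(round(cx)),int(round(cy))
        m2=np.zeros_like(m); m2[y0-20:y0+21,x0-20:x0+21]=m[y0-20:y0+21,x0-20:x0+21]
        m2=nd.binary_fill_holes(nd.binary_closing(m2,iterations=3)); m2=nd.binary_opening(m2)
        lab,k=nd.label(m2); i=1+np.argmax(nd.sum(m2,lab,range(1,k+1))); 
        ys,xs=np.nonzero(lab==i); P=np.array([ray(c,u,v,.114)[:2] for u,v in zip(xs,ys)],np.float32)
        w=np.linalg.eigh(np.cov(P.T))[1][:,1]
        print("cage",len(P),P.mean(0).round(4),cv2.minAreaRect(P*1000)[1:],"yaw",np.degrees(np.arctan2(w[1],w[0])).round(1))
CENTS=((210.9,221),(254.5,224.9),(297.8,228.7))
E
python3 - <<'E'
from h import *
cages(robot.read_camera("top"),CENTS)
E
```

```text
cage 291 [0.5596 0.1969] ((31.168182373046875, 98.56477355957031), 74.30339813232422) yaw 166.3
cage 231 [0.5476 0.075 ] ((25.514835357666016, 93.0565414428711), 73.61315155029297) yaw 164.0
cage 103 [ 0.5108 -0.0468] ((44.64588165283203, 21.970176696777344), 3.3895087242126465) yaw 177.4
```

Call:
{"fn": "arm_command", "kwargs": {
  "motion": [
    {"slide":[-0.05,0.1,0],"turn":[0,0,-0.2]},
    {"slide":[-0.05,0.1,0],"turn":[0,0,-0.1]},
    {"slide":[-0.04,0.1,0]},
    {"slide":[-0.04,0.1,0]},
    {"slide":[-0.04,0.1,0]}
  ],
  "gripper": 70,
  "grip_force": 20
}}

```text
invalid input at $.motion[2]: expected keys slide, turn
```

Call:
{"fn": "arm_command", "kwargs": {
  "motion": [
    {"slide":[0,0,0],"turn":[0,0,-0.24]},
    {"slide":[-0.065,0.08,0],"turn":[0,0,0]},
    {"slide":[-0.065,0.08,0],"turn":[0,0,0]},
    {"slide":[-0.065,0.08,0],"turn":[0,0,0]},
    {"slide":[-0.065,0.08,0],"turn":[0,0,0]}
  ],
  "gripper": 70,
  "grip_force": 20
}}

```text
t: 0.82
tool_pos: [0.307, 0.4319, 0.4047]
orientation: [2.46, 1.954, 0.0]
force: [0.8, 0.1, 0.7]
opening: 0.0667
```

```bash
python3 - <<'E'
from h import *
go([.5625,.2024,.40]); print(robot.read_state()["q"])
E
```

```text
t 0.8167 pos [0.307  0.4319 0.4047] yaw 76.9 tilt [0.0002 0.0001] shares total [-0.414  0.752  0.012] F [0.8 0.1 0.7] T [-0.002 -0.023  0.006]
[ 8.56081507e-01 -5.96187511e-02  1.68279611e+00 -6.45541678e-05
  1.51823486e+00 -4.86060778e-01]
```

Call:
{"fn": "arm_command", "kwargs": {
  "motion": [
    {"slide":[-0.047,0.085,0],"turn":[0,0,0]},
    {"slide":[-0.047,0.085,0],"turn":[0,0,0]},
    {"slide":[-0.047,0.085,0],"turn":[0,0,0]},
    {"slide":[-0.047,0.085,0],"turn":[0,0,0]},
    {"slide":[-0.047,0.085,0],"turn":[0,0,0]}
  ]
}}

```text
t: 1.23
tool_pos: [0.4517, 0.3014, 0.405]
orientation: [2.461, 1.952, 0.001]
force: [0.1, -0.0, -0.0]
opening: 0.065
```

Call:
{"fn": "arm_command", "kwargs": {
  "motion": [
    {"slide":[-0.047,0.085,0.02],"turn":[0,0,0]},
    {"slide":[-0.047,0.085,0.02],"turn":[0,0,0]},
    {"slide":[-0.04,0.08,0.02],"turn":[0,0,0]},
    {"slide":[0,0,0],"turn":[0,0,0]},
    {"slide":[0,0,0],"turn":[0,0,0]}
  ]
}}

```text
t: 1.65
tool_pos: [0.5368, 0.2264, 0.3797]
orientation: [-2.464, -1.948, 0.003]
force: [-0.4, -0.0, 0.6]
opening: 0.0651
```

```bash
python3 - <<'E'
from h import *
go([.5625,.2024,.252])
for n in("side","top"):
    c=robot.read_camera(n); cv2.imwrite(f"pics/{n}1.png",c["pixels"])
E
```

```text
t 1.65 pos [0.5368 0.2264 0.3797] yaw 76.64 tilt [-0.0017 -0.0005] shares total [-0.043  0.077  0.319] F [-0.4 -0.   0.6] T [ 0.053  0.001 -0.011]
```

View pics/side1.png

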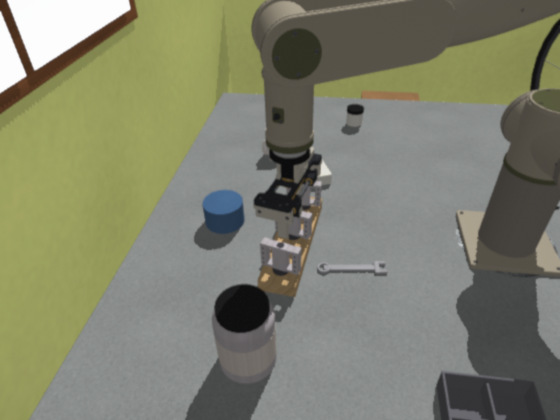

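Call:
{"fn": "arm_command", "kwargs": {
  "motion": [
    {"slide":[-0.022,0.039,0.05],"turn":[0,0,0]},
    {"slide":[-0.021,0.038,0.05],"turn":[0,0,0]},
    {"slide":[0,0,0.05],"turn":[0,0,0]},
    {"slide":[0,0,0],"turn":[0,0,0]},
    {"slide":[0,0,0],"turn":[0,0,0]}
  ]
}}

```text
t: 2.17
tool_pos: [0.5607, 0.2053, 0.3202]
orientation: [-2.459, -1.953, 0.003]
force: [0.1, -0.1, -0.5]
opening: 0.065
```

```bash
python3 - <<'E'
from h import *
go([.5625,.2024,.252])
c=robot.read_camera("side"); cv2.imwrite(f"pics/side2.png",cv2.resize(c["pixels"][130:300,200:350],None,fx=3.5,fy=3.5))
E
```

```text
t 2.1667 pos [0.5607 0.2053 0.3202] yaw 76.91 tilt [-0.0025 -0.0003] shares total [-0.006  0.006  0.17 ] F [ 0.1 -0.1 -0.5] T [ 0.058  0.006 -0.016]
```

View pics/side2.png

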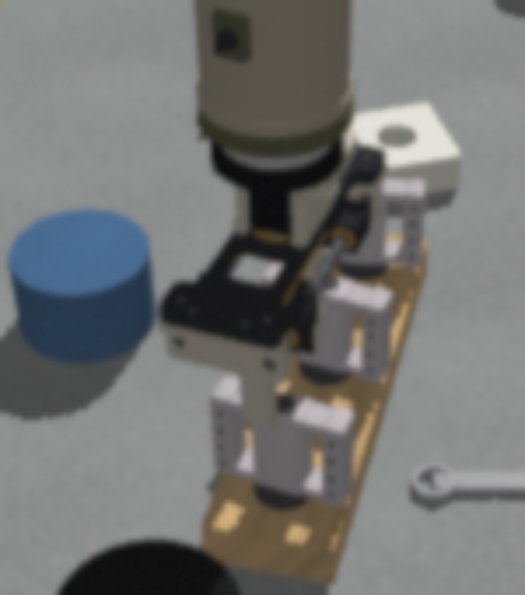

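Call:
{"fn": "arm_command", "kwargs": {
  "motion": [
    {"slide":[-0.006,0.006,0.05],"turn":[0,0.0,0]},
    {"slide":[0,0,0.05],"turn":[0,0,0]},
    {"slide":[0,0,0.05],"turn":[0,0,0]},
    {"slide":[0,0,0.02],"turn":[0,0,0]},
    {"slide":[0,0,0],"turn":[0,0,0]}
  ]
}}

```text
t: 2.63
tool_pos: [0.5629, 0.202, 0.252]
orientation: [-2.46, -1.953, 0.003]
force: [-0.2, 1.4, -0.3]
opening: 0.065
```

Call:
{"fn": "arm_command", "kwargs": {
  "motion": [
    {"slide":[0,0,0],"turn":[0,0.0,0]},
    {"slide":[0,0,0],"turn":[0,0,0]},
    {"slide":[0,0,0],"turn":[0,0,0]},
    {"slide":[0,0,0],"turn":[0,0,0]},
    {"slide":[0,0,0],"turn":[0,0,0]}
  ]
}}

```text
t: 3.05
tool_pos: [0.5641, 0.2015, 0.2538]
orientation: [2.461, 1.952, 0.002]
force: [-0.3, -0.3, 0.9]
opening: 0.0648
```

```bash
python3 - <<'E'
from h import *
go([.5625,.2024,.252])
c=robot.read_camera("side"); cv2.imwrite(f"pics/side3.png",cv2.resize(c["pixels"][130:300,200:350],None,fx=3.5,fy=3.5))
E
```

```text
t 3.05 pos [0.5641 0.2015 0.2538] yaw 76.83 tilt [0.0015 0.0004] shares total [ 0.001 -0.004  0.004] F [-0.3 -0.3  0.9] T [0.033 0.039 0.01 ]
```

View pics/side3.png

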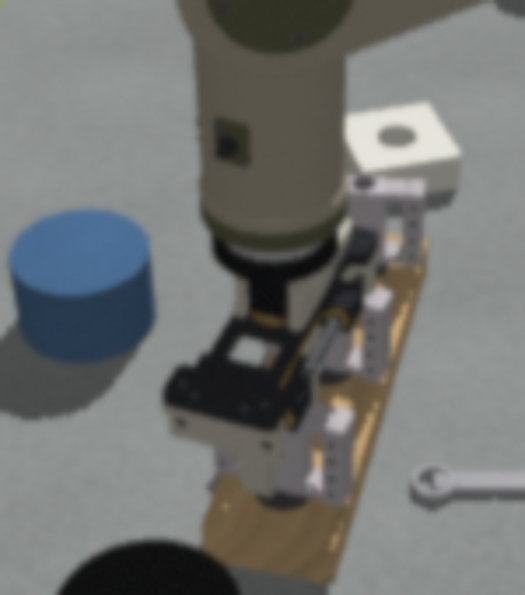

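Call:
{"fn": "arm_command", "kwargs": {
  "motion": [
    {"slide":[0,-0.003,0],"turn":[0,0.0,0]},
    {"slide":[0,0,0],"turn":[0,0,0]},
    {"slide":[0,0,0],"turn":[0,0,0]},
    {"slide":[0,0,0],"turn":[0,0,0]},
    {"slide":[0,0,0],"turn":[0,0,0]}
  ],
  "gripper": 0,
  "grip_force": 10
}}

```text
t: 3.52
tool_pos: [0.5625, 0.2016, 0.2527]
orientation: [-2.461, -1.952, 0.0]
force: [-0.2, -0.4, -0.2]
opening: 0.036
```

```bash
python3 - <<'E'
from h import *
go([.5625,.2024,.252])
E
```

```text
t 3.5167 pos [0.5625 0.2016 0.2527] yaw 76.83 tilt [-0.0001 -0.0001] shares total [ 0.002 -0.     0.002] F [-0.2 -0.4 -0.2] T [-0.036 -0.032 -0.007]
```

Call:
{"fn": "arm_command", "kwargs": {
  "motion": [
    {"slide":[0,0,0],"turn":[0,0.0,0]},
    {"slide":[0,0,0],"turn":[0,0,0]},
    {"slide":[0,0,0],"turn":[0,0,0]},
    {"slide":[0,0,0],"turn":[0,0,0]},
    {"slide":[0,0,0],"turn":[0,0,0]}
  ]
}}

```text
t: 3.93
tool_pos: [0.5625, 0.2017, 0.2527]
orientation: [2.461, 1.952, 0.0]
force: [0.2, 0.4, -0.7]
opening: 0.024
```

```bash
python3 - <<'E'
from h import *
go([.5625,.2024,.252]);print(robot.read_state()["opening"])
E
```

```text
t 3.9333 pos [0.5625 0.2017 0.2527] yaw 76.84 tilt [0.0001 0.    ] shares total [ 0.002 -0.     0.002] F [ 0.2  0.4 -0.7] T [ 0.048 -0.026 -0.049]
0.02403960744522708
```

Call:
{"fn": "arm_command", "kwargs": {
  "motion": [
    {"slide":[0,0,0],"turn":[0,0.0,0.05]},
    {"slide":[0,0,0],"turn":[0,0,0.1]},
    {"slide":[0,0,0],"turn":[0,0,0.1]},
    {"slide":[0,0,0],"turn":[0,0,0.1]},
    {"slide":[0,0,0],"turn":[0,0,0.1]}
  ],
  "grip_force": 20
}}

```text
t: 4.35
tool_pos: [0.5626, 0.2017, 0.2527]
orientation: [-2.667, -1.66, -0.0]
force: [0.5, 0.1, -0.3]
opening: 0.0241
```

```bash
python3 - <<'E'
from h import *
go([.5625,.2024,.252]);print(robot.read_state()["opening"])
E
```

```text
t 4.35 pos [0.5626 0.2017 0.2527] yaw 63.8 tilt [0.0001 0.0001] shares total [ 0.002 -0.001  0.002] F [ 0.5  0.1 -0.3] T [ 0.131 -0.11   0.037]
0.0240646054531903
```

Call:
{"fn": "arm_command", "kwargs": {
  "motion": [
    {"slide":[0,0,0],"turn":[0,0.0,0.1]},
    {"slide":[0,0,0],"turn":[0,0,0.1]},
    {"slide":[0,0,0],"turn":[0,0,0.1]},
    {"slide":[0,0,0],"turn":[0,0,0.1]},
    {"slide":[0,0,0],"turn":[0,0,0.1]}
  ]
}}

```text
t: 4.77
tool_pos: [0.5625, 0.2017, 0.2527]
orientation: [-2.853, -1.315, -0.0]
force: [0.3, 0.7, -1.2]
opening: 0.024
```

```bash
python3 - <<'E'
from h import *
go([.5625,.2024,.252]);print(robot.read_state()["opening"])
E
```

```text
t 4.7667 pos [0.5625 0.2017 0.2527] yaw 49.48 tilt [0.0001 0.0001] shares total [ 0.001 -0.001  0.002] F [ 0.3  0.7 -1.2] T [ 0.077 -0.062  0.002]
0.023966033346739767
```

Call:
{"fn": "arm_command", "kwargs": {
  "motion": [
    {"slide":[0,0,0],"turn":[0,0.0,0.12]},
    {"slide":[0,0,0],"turn":[0,0,0.12]},
    {"slide":[0,0,0],"turn":[0,0,0.12]},
    {"slide":[0,0,0],"turn":[0,0,0.12]},
    {"slide":[0,0,0],"turn":[0,0,0.12]}
  ]
}}

```text
t: 5.18
tool_pos: [0.5626, 0.2017, 0.2527]
orientation: [-3.018, -0.873, -0.0]
force: [0.4, 0.2, 0.1]
opening: 0.0237
```

```bash
python3 - <<'E'
from h import *
go([.5625,.2024,.252]);print(robot.read_state()["opening"])
E
```

```text
t 5.1833 pos [0.5626 0.2017 0.2527] yaw 32.26 tilt [0.0001 0.0001] shares total [ 0.001 -0.002  0.002] F [0.4 0.2 0.1] T [-0.001 -0.057  0.021]
0.02367001919504439
```

Call:
{"fn": "arm_command", "kwargs": {
  "motion": [
    {"slide":[0,0,0],"turn":[0,0.0,0.12]},
    {"slide":[0,0,0],"turn":[0,0,0.12]},
    {"slide":[0,0,0],"turn":[0,0,0.12]},
    {"slide":[0,0,0],"turn":[0,0,0.12]},
    {"slide":[0,0,0],"turn":[0,0,0.12]}
  ]
}}

```text
t: 5.6
tool_pos: [0.5626, 0.2017, 0.2527]
orientation: [-3.114, -0.412, -0.0]
force: [1.4, 0.4, -0.5]
opening: 0.024
```

```bash
python3 - <<'E'
from h import *
go([.5625,.2024,.252]);print(robot.read_state()["opening"])
E
```

```text
t 5.6 pos [0.5626 0.2017 0.2527] yaw 15.07 tilt [0.0002 0.0001] shares total [ 0.    -0.002  0.002] F [ 1.4  0.4 -0.5] T [ 0.033 -0.082  0.05 ]
0.023986955288364763
```

Call:
{"fn": "arm_command", "kwargs": {
  "motion": [
    {"slide":[0,0,0],"turn":[0,0.0,0]},
    {"slide":[0,0,0],"turn":[0,0,0]},
    {"slide":[0,0,-0.02],"turn":[0,0,0]},
    {"slide":[0,0,-0.07],"turn":[0,0,0]},
    {"slide":[0,0,-0.09],"turn":[0,0,0]}
  ],
  "gripper": 75
}}

```text
t: 6.02
tool_pos: [0.5611, 0.2013, 0.3224]
orientation: [3.113, 0.419, -0.011]
force: [0.2, 0.2, -0.3]
opening: 0.0527
```

```bash
python3 - <<'E'
from h import *
go([.549,.0778,.252]);print(robot.read_state()["opening"])
c=robot.read_camera("side"); cv2.imwrite(f"pics/side4.png",cv2.resize(c["pixels"][130:300,200:350],None,fx=3.5,fy=3.5))
E
```

```text
t 6.0167 pos [0.5611 0.2013 0.3224] yaw 15.33 tilt [-0.0066 -0.0018] shares total [-0.11   0.29   0.177] F [ 0.2  0.2 -0.3] T [-0.028 -0.014  0.007]
0.052687596408102964
```

View pics/side4.png

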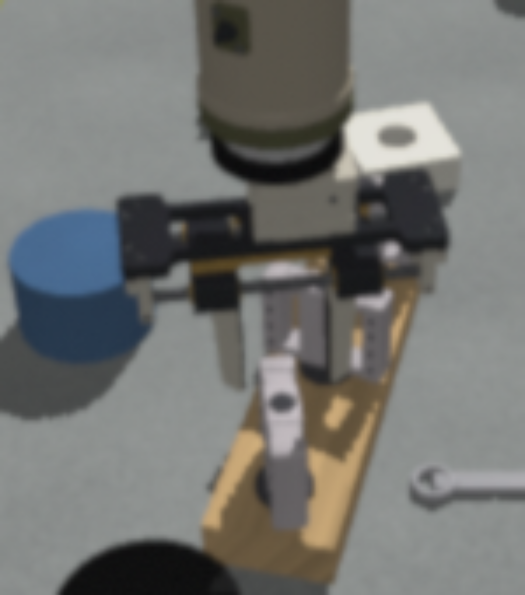

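Call:
{"fn": "arm_command", "kwargs": {
  "motion": [
    {"slide":[0,0,0],"turn":[0,0.0,-0.23]},
    {"slide":[0,0,0],"turn":[0,0,-0.24]},
    {"slide":[0,0,0],"turn":[0,0,-0.24]},
    {"slide":[0,0,0],"turn":[0,0,-0.24]},
    {"slide":[0,0,0],"turn":[0,0,-0.24]}
  ]
}}

```text
t: 6.48
tool_pos: [0.5626, 0.2017, 0.3256]
orientation: [2.85, 1.322, 0.002]
force: [-0.2, 0.0, 0.4]
opening: 0.0697
```

Call:
{"fn": "arm_command", "kwargs": {
  "motion": [
    {"slide":[0,0,0],"turn":[0,0.0,-0.23]},
    {"slide":[0,0,0],"turn":[0,0,-0.23]},
    {"slide":[0,0,0],"turn":[0,0,-0.22]},
    {"slide":[0,0,0],"turn":[0,0,-0.22]},
    {"slide":[0,0,0],"turn":[0,0,0]}
  ]
}}

```text
t: 6.9
tool_pos: [0.5626, 0.2017, 0.3255]
orientation: [2.484, 1.923, 0.001]
force: [0.3, -0.2, -0.3]
opening: 0.0698
```

```bash
python3 - <<'E'
from h import *
go([.549,.0778,.252]);print(robot.read_state()["opening"])
E
```

```text
t 6.9 pos [0.5626 0.2017 0.3255] yaw 75.49 tilt [0.0008 0.0002] shares total [-0.308  0.044  0.184] F [ 0.3 -0.2 -0.3] T [-0.041 -0.015  0.009]
0.06982971594883884
```

Call:
{"fn": "arm_command", "kwargs": {
  "motion": [
    {"slide":[-0.077,0.011,0],"turn":[0,0.0,0]},
    {"slide":[-0.077,0.011,0],"turn":[0,0,0]},
    {"slide":[-0.077,0.011,0],"turn":[0,0,0]},
    {"slide":[-0.077,0.011,0],"turn":[0,0,0]},
    {"slide":[0,0,0],"turn":[0,0,0]}
  ]
}}

```text
t: 7.32
tool_pos: [0.5476, 0.0739, 0.3252]
orientation: [2.495, 1.906, -0.002]
force: [-1.0, -0.3, -0.1]
opening: 0.0697
```

```bash
python3 - <<'E'
from h import *
go([.549,.0778,.252])
c=robot.read_camera("side"); cv2.imwrite(f"pics/side5.png",cv2.resize(c["pixels"][130:300,200:350],None,fx=3.5,fy=3.5))
E
```

```text
t 7.3167 pos [0.5476 0.0739 0.3252] yaw 74.76 tilt [ 0.0003 -0.0021] shares total [0.011 0.001 0.183] F [-1.  -0.3 -0.1] T [-0.02   0.025 -0.033]
```

View pics/side5.png

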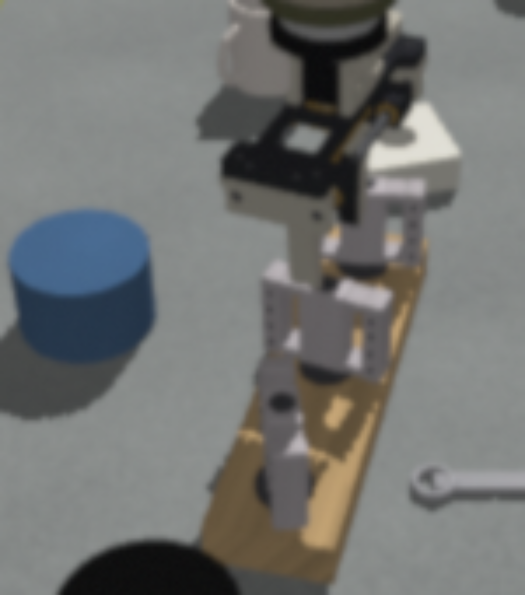

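Call:
{"fn": "arm_command", "kwargs": {
  "motion": [
    {"slide":[0,0,0.02],"turn":[0,0.0,0]},
    {"slide":[0,0,0.05],"turn":[0,0,0]},
    {"slide":[0,0,0.05],"turn":[0,0,0]},
    {"slide":[0,0,0.05],"turn":[0,0,0]},
    {"slide":[0,0,0.013],"turn":[0,0,0]}
  ]
}}

```text
t: 7.78
tool_pos: [0.5464, 0.0793, 0.2475]
orientation: [-2.488, -1.913, 0.006]
force: [-0.8, 1.0, -0.5]
opening: 0.0695
```

Call:
{"fn": "arm_command", "kwargs": {
  "motion": [
    {"slide":[0,0,0],"turn":[0,0.0,0]},
    {"slide":[0,0,0],"turn":[0,0,0]},
    {"slide":[0,0,0],"turn":[0,0,0]},
    {"slide":[0,0,0],"turn":[0,0,0]},
    {"slide":[0,0,0],"turn":[0,0,0]}
  ],
  "gripper": 0,
  "grip_force": 10
}}

```text
t: 8.2
tool_pos: [0.5485, 0.0782, 0.2529]
orientation: [2.489, 1.914, 0.003]
force: [-0.1, 1.1, -0.0]
opening: 0.0409
```

```bash
python3 - <<'E'
from h import *
go([.549,.0778,.252])
E
```

```text
t 8.2 pos [0.5485 0.0782 0.2529] yaw 75.12 tilt [0.0023 0.0001] shares total [-0.001  0.002  0.002] F [-0.1  1.1 -0. ] T [-0.012 -0.021 -0.001]
```

Call:
{"fn": "arm_command", "kwargs": {
  "motion": [
    {"slide":[0,0,0],"turn":[0,0.0,0]},
    {"slide":[0,0,0],"turn":[0,0,0]},
    {"slide":[0,0,0],"turn":[0,0,0]},
    {"slide":[0,0,0],"turn":[0,0,0]},
    {"slide":[0,0,0],"turn":[0,0,0]}
  ]
}}

```text
t: 8.62
tool_pos: [0.5481, 0.078, 0.252]
orientation: [2.49, 1.915, 0.001]
force: [-0.5, -0.0, 2.3]
opening: 0.0245
```

```bash
python3 - <<'E'
from h import *
go([.549,.0778,.252])
E
```

```text
t 8.6167 pos [0.5481 0.078  0.252 ] yaw 75.11 tilt [0.0007 0.    ] shares total [ 0.     0.002 -0.   ] F [-0.5 -0.   2.3] T [0.001 0.131 0.016]
```

Call:
{"fn": "arm_command", "kwargs": {
  "motion": [
    {"slide":[0,0,0],"turn":[0,0.0,0]},
    {"slide":[0,0,0],"turn":[0,0,0.05]},
    {"slide":[0,0,0],"turn":[0,0,0.1]},
    {"slide":[0,0,0],"turn":[0,0,0.1]},
    {"slide":[0,0,0],"turn":[0,0,0.1]}
  ],
  "grip_force": 20
}}

```text
t: 9.03
tool_pos: [0.5481, 0.0782, 0.2519]
orientation: [2.65, 1.687, 0.001]
force: [0.2, 0.5, 3.7]
opening: 0.0245
```

```bash
python3 - <<'E'
from h import *
go([.549,.0778,.252])
E
```

```text
t 9.0333 pos [0.5481 0.0782 0.2519] yaw 64.95 tilt [0.0007 0.0002] shares total [ 0.     0.002 -0.   ] F [0.2 0.5 3.7] T [ 0.103 -0.008  0.042]
```

Call:
{"fn": "arm_command", "kwargs": {
  "motion": [
    {"slide":[0,0,0],"turn":[0,0.0,0.12]},
    {"slide":[0,0,0],"turn":[0,0,0.12]},
    {"slide":[0,0,0],"turn":[0,0,0.12]},
    {"slide":[0,0,0],"turn":[0,0,0.12]},
    {"slide":[0,0,0],"turn":[0,0,0.12]}
  ]
}}

```text
t: 9.45
tool_pos: [0.5482, 0.0783, 0.252]
orientation: [-2.873, -1.271, -0.002]
force: [-0.1, 1.5, 3.0]
opening: 0.0239
```

```bash
python3 - <<'E'
from h import *
go([.549,.0778,.252])
E
```

```text
t 9.45 pos [0.5482 0.0783 0.252 ] yaw 47.73 tilt [0.0011 0.0005] shares total [ 0.     0.002 -0.   ] F [-0.1  1.5  3. ] T [ 0.25  -0.087  0.028]
```

Call:
{"fn": "arm_command", "kwargs": {
  "motion": [
    {"slide":[0,0,0],"turn":[0,0.0,0.12]},
    {"slide":[0,0,0],"turn":[0,0,0.12]},
    {"slide":[0,0,0],"turn":[0,0,0.12]},
    {"slide":[0,0,0],"turn":[0,0,0.12]},
    {"slide":[0,0,0],"turn":[0,0,0.12]}
  ]
}}

```text
t: 9.87
tool_pos: [0.5483, 0.0783, 0.252]
orientation: [-3.03, -0.828, -0.002]
force: [1.8, 1.4, 2.8]
opening: 0.0238
```

```bash
python3 - <<'E'
from h import *
go([.549,.0778,.252])
E
```

```text
t 9.8667 pos [0.5483 0.0783 0.252 ] yaw 30.55 tilt [0.0014 0.0005] shares total [ 0.001  0.002 -0.   ] F [1.8 1.4 2.8] T [ 0.227 -0.237  0.03 ]
```

Call:
{"fn": "arm_command", "kwargs": {
  "motion": [
    {"slide":[0,0,0],"turn":[0,0.0,0.1]},
    {"slide":[0,0,0],"turn":[0,0,0.1]},
    {"slide":[0,0,0],"turn":[0,0,0.1]},
    {"slide":[0,0,0],"turn":[0,0,0.1]},
    {"slide":[0,0,0],"turn":[0,0,0.1]}
  ]
}}

```text
t: 10.28
tool_pos: [0.5484, 0.0783, 0.252]
orientation: [-3.11, -0.444, -0.003]
force: [2.1, 1.6, 1.2]
opening: 0.0238
```

```bash
python3 - <<'E'
from h import *
go([.549,.0778,.252])
E
```

```text
t 10.2833 pos [0.5484 0.0783 0.252 ] yaw 16.25 tilt [0.0018 0.0006] shares total [ 0.001  0.002 -0.   ] F [2.1 1.6 1.2] T [ 0.296 -0.404  0.006]
```

Call:
{"fn": "arm_command", "kwargs": {
  "motion": [
    {"slide":[0,0,0],"turn":[0,0.0,0]},
    {"slide":[0,0,0],"turn":[0,0,0]},
    {"slide":[0,0,-0.02],"turn":[0,0,0]},
    {"slide":[0,0,-0.07],"turn":[0,0,0]},
    {"slide":[0,0,-0.09],"turn":[0,0,0]}
  ],
  "gripper": 75
}}

```text
t: 10.7
tool_pos: [0.5463, 0.0779, 0.3211]
orientation: [-3.109, -0.45, 0.012]
force: [0.3, 0.1, 0.3]
opening: 0.0529
```

Call:
{"fn": "arm_command", "kwargs": {
  "motion": [
    {"slide":[0,0,0],"turn":[0,0.0,-0.23]},
    {"slide":[0,0,0],"turn":[0,0,-0.24]},
    {"slide":[0,0,0],"turn":[0,0,-0.24]},
    {"slide":[0,0,0],"turn":[0,0,-0.24]},
    {"slide":[0,0,0],"turn":[0,0,-0.24]}
  ]
}}

```text
t: 11.12
tool_pos: [0.5478, 0.078, 0.324]
orientation: [2.837, 1.35, -0.0]
force: [-0.1, -0.2, -0.4]
opening: 0.0696
```

Call:
{"fn": "arm_command", "kwargs": {
  "motion": [
    {"slide":[0,0,0],"turn":[0,0.0,-0.24]},
    {"slide":[0,0,0],"turn":[0,0,-0.24]},
    {"slide":[0,0,0],"turn":[0,0,-0.24]},
    {"slide":[0,0,0],"turn":[0,0,-0.24]},
    {"slide":[0,0,0],"turn":[0,0,-0.24]}
  ]
}}

```text
t: 11.53
tool_pos: [0.5478, 0.078, 0.3239]
orientation: [-2.311, -2.128, 0.001]
force: [0.9, -1.3, 0.1]
opening: 0.0698
```

```bash
python3 - <<'E'
from h import *
go([.5352,-.0463,.252])
c=robot.read_camera("side"); cv2.imwrite(f"pics/side6.png",cv2.resize(c["pixels"][130:300,200:350],None,fx=3.5,fy=3.5))
c=robot.read_camera("top"); cv2.imwrite(f"pics/top6.png",cv2.resize(c["pixels"][190:265,185:390],None,fx=3.9,fy=3.9))
E
```

```text
t 11.5333 pos [0.5478 0.078  0.3239] yaw 85.27 tilt [-0.0003 -0.0001] shares total [-0.312 -0.006  0.18 ] F [ 0.9 -1.3  0.1] T [ 0.042  0.004 -0.01 ]
```

View pics/side6.png

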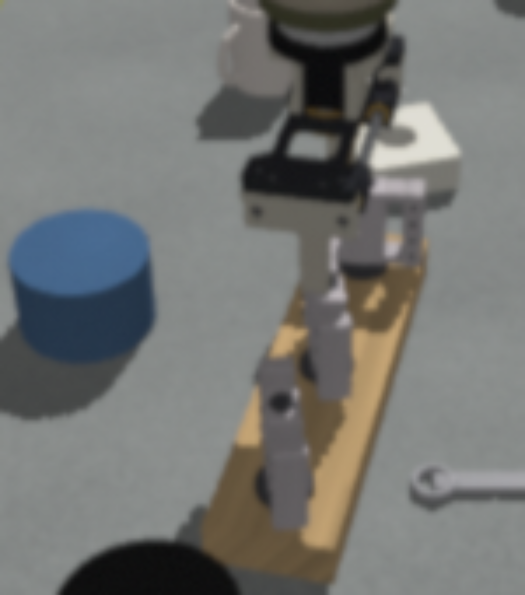

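View pics/top6.png

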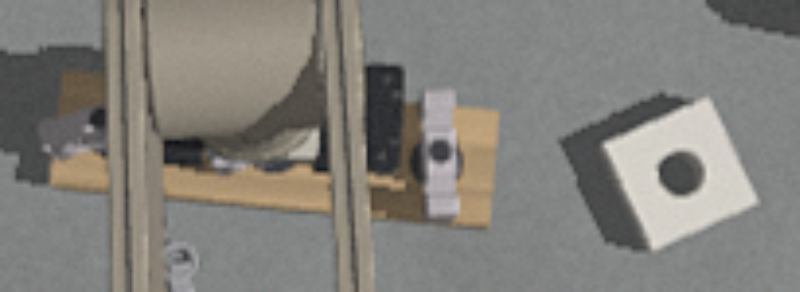

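Call:
{"fn": "arm_command", "kwargs": {
  "motion": [
    {"slide":[0,0,0],"turn":[0,0.0,-0.15]},
    {"slide":[-0.077,-0.007,0],"turn":[0,0,0]},
    {"slide":[-0.078,-0.007,0],"turn":[0,0,0]},
    {"slide":[-0.078,-0.007,0],"turn":[0,0,0]},
    {"slide":[-0.078,-0.007,0],"turn":[0,0,0]}
  ]
}}

```text
t: 12.05
tool_pos: [0.5345, -0.0472, 0.3238]
orientation: [2.241, 2.201, -0.0]
force: [1.0, -1.1, 0.4]
opening: 0.0699
```

Call:
{"fn": "arm_command", "kwargs": {
  "motion": [
    {"slide":[0,0,0],"turn":[0,0.0,0]},
    {"slide":[0,0,0],"turn":[0,0,0]},
    {"slide":[0,0,0.03],"turn":[0,0,0]},
    {"slide":[0,0,0.04],"turn":[0,0,0]},
    {"slide":[0,0,0.04],"turn":[0,0,0]}
  ]
}}

```text
t: 12.47
tool_pos: [0.5351, -0.0449, 0.2787]
orientation: [2.238, 2.204, 0.001]
force: [-0.2, 0.2, -0.3]
opening: 0.0698
```

```bash
python3 - <<'E'
from h import *
go([.5352,-.0463,.252])
E
```

```text
t 12.4667 pos [ 0.5351 -0.0449  0.2787] yaw 89.14 tilt [0.0009 0.0002] shares total [-0.004  0.     0.067] F [-0.2  0.2 -0.3] T [-0.031 -0.018 -0.039]
```

Call:
{"fn": "arm_command", "kwargs": {
  "motion": [
    {"slide":[-0.003,0,0.03],"turn":[0,0.0,0]},
    {"slide":[0,0,0.03],"turn":[0,0,0]},
    {"slide":[0,0,0.007],"turn":[0,0,0]},
    {"slide":[0,0,0],"turn":[0,0,0]},
    {"slide":[0,0,0],"turn":[0,0,0]}
  ]
}}

```text
t: 12.88
tool_pos: [0.535, -0.0471, 0.2529]
orientation: [-2.238, -2.205, -0.0]
force: [-0.4, 0.9, 0.1]
opening: 0.0698
```

Call:
{"fn": "arm_command", "kwargs": {
  "motion": [
    {"slide":[0,0,0],"turn":[0,0.0,0]},
    {"slide":[0,0,0],"turn":[0,0,0]},
    {"slide":[0,0,0],"turn":[0,0,0]},
    {"slide":[0,0,0],"turn":[0,0,0]},
    {"slide":[0,0,0],"turn":[0,0,0]}
  ],
  "gripper": 0,
  "grip_force": 10
}}

```text
t: 13.3
tool_pos: [0.535, -0.0474, 0.2531]
orientation: [2.238, 2.204, 0.001]
force: [-0.5, 1.0, 0.3]
opening: 0.0409
```

Call:
{"fn": "arm_command", "kwargs": {
  "motion": [
    {"slide":[0,0,0],"turn":[0,0.0,0]},
    {"slide":[0,0,0],"turn":[0,0,0]},
    {"slide":[0,0,0],"turn":[0,0,0]},
    {"slide":[0,0,0],"turn":[0,0,0]},
    {"slide":[0,0,0],"turn":[0,0,0]}
  ]
}}

```text
t: 13.72
tool_pos: [0.5349, -0.0471, 0.2528]
orientation: [-2.238, -2.205, -0.0]
force: [-1.0, 2.7, 0.6]
opening: 0.0243
```

```bash
python3 - <<'E'
from h import *
go([.5352,-.0463,.252])
E
```

```text
t 13.7167 pos [ 0.5349 -0.0471  0.2528] yaw 89.16 tilt [0.     0.0004] shares total [0.002 0.001 0.002] F [-1.   2.7  0.6] T [ 0.497 -0.031  0.023]
```

Call:
{"fn": "arm_command", "kwargs": {
  "motion": [
    {"slide":[0,0,0],"turn":[0,0.0,0]},
    {"slide":[0,0,0],"turn":[0,0,0.05]},
    {"slide":[0,0,0],"turn":[0,0,0.05]},
    {"slide":[0,0,0],"turn":[0,0,0.1]},
    {"slide":[0,0,0],"turn":[0,0,0.1]}
  ],
  "grip_force": 25
}}

```text
t: 14.13
tool_pos: [0.5349, -0.0469, 0.2527]
orientation: [-2.398, -2.029, -0.001]
force: [0.3, 3.9, 0.8]
opening: 0.0242
```

```bash
python3 - <<'E'
from h import *
go([.5352,-.0463,.252])
E
```

```text
t 14.1333 pos [ 0.5349 -0.0469  0.2527] yaw 80.45 tilt [0.0003 0.0009] shares total [0.002 0.    0.002] F [0.3 3.9 0.8] T [ 0.926 -0.143  0.259]
```

Call:
{"fn": "arm_command", "kwargs": {
  "motion": [
    {"slide":[0,0,0],"turn":[0,0.0,0.12]},
    {"slide":[0,0,0],"turn":[0,0,0.12]},
    {"slide":[0,0,0],"turn":[0,0,0.12]},
    {"slide":[0,0,0],"turn":[0,0,0.12]},
    {"slide":[0,0,0],"turn":[0,0,0.12]}
  ]
}}

```text
t: 14.55
tool_pos: [0.535, -0.0468, 0.2528]
orientation: [-2.675, -1.646, -0.001]
force: [1.1, 4.6, 0.5]
opening: 0.0237
```

```bash
python3 - <<'E'
from h import *
go([.5352,-.0463,.252])
E
```

```text
t 14.55 pos [ 0.535  -0.0468  0.2528] yaw 63.23 tilt [0.0004 0.0011] shares total [ 0.001 -0.     0.002] F [1.1 4.6 0.5] T [ 1.034 -0.24   0.259]
```

Call:
{"fn": "arm_command", "kwargs": {
  "motion": [
    {"slide":[0,0,0],"turn":[0,0.0,0.12]},
    {"slide":[0,0,0],"turn":[0,0,0.12]},
    {"slide":[0,0,0],"turn":[0,0,0.12]},
    {"slide":[0,0,0],"turn":[0,0,0.12]},
    {"slide":[0,0,0],"turn":[0,0,0.12]}
  ]
}}

```text
t: 14.97
tool_pos: [0.535, -0.0467, 0.2528]
orientation: [-2.891, -1.228, -0.002]
force: [1.9, 6.3, -0.1]
opening: 0.0242
```

```bash
python3 - <<'E'
from h import *
go([.5352,-.0463,.252])
E
```

```text
t 14.9667 pos [ 0.535  -0.0467  0.2528] yaw 46.04 tilt [0.0006 0.0012] shares total [ 0.001 -0.     0.002] F [ 1.9  6.3 -0.1] T [ 1.082 -0.258  0.205]
```

Call:
{"fn": "arm_command", "kwargs": {
  "motion": [
    {"slide":[0,0,0],"turn":[0,0.0,0.12]},
    {"slide":[0,0,0],"turn":[0,0,0.12]},
    {"slide":[0,0,0],"turn":[0,0,0.12]},
    {"slide":[0,0,0],"turn":[0,0,0.06]},
    {"slide":[0,0,0],"turn":[0,0,0]}
  ]
}}

```text
t: 15.38
tool_pos: [0.5351, -0.0467, 0.2528]
orientation: [-3.003, -0.92, -0.002]
force: [2.4, 5.8, -0.3]
opening: 0.0243
```

```bash
python3 - <<'E'
from h import *
go([.5352,-.0463,.252]); print(robot.read_state()["q"])
c=robot.read_camera("side"); cv2.imwrite(f"pics/side7.png",cv2.resize(c["pixels"][130:300,200:350],None,fx=3.5,fy=3.5))
E
```

```text
t 15.3833 pos [ 0.5351 -0.0467  0.2528] yaw 34.05 tilt [0.0007 0.0013] shares total [ 0.001 -0.001  0.002] F [ 2.4  5.8 -0.3] T [ 1.085 -0.281  0.164]
[-1.83002538e-01  8.90963018e-02  1.81961270e+00  1.53488228e-03
  1.23244150e+00 -7.77819662e-01]
```

View pics/side7.png

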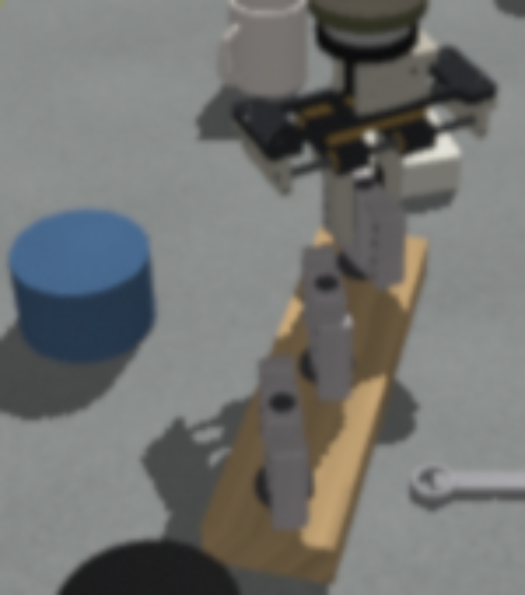

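Call:
{"fn": "arm_command", "kwargs": {
  "motion": [
    {"slide":[0.002,-0.0015,0],"turn":[0,0.0,0]},
    {"slide":[0,0,0],"turn":[0,0,0]},
    {"slide":[0,0,0],"turn":[0,0,0]},
    {"slide":[0,0,0],"turn":[0,0,0]},
    {"slide":[0,0,0],"turn":[0,0,0]}
  ]
}}

```text
t: 15.85
tool_pos: [0.5352, -0.0463, 0.2528]
orientation: [-3.003, -0.922, -0.0]
force: [0.2, 3.7, 1.3]
opening: 0.0239
```

```bash
python3 - <<'E'
from h import *
go([.5352,-.0463,.252])
E
```

```text
t 15.85 pos [ 0.5352 -0.0463  0.2528] yaw 34.15 tilt [0.0002 0.0003] shares total [-0.    -0.     0.002] F [0.2 3.7 1.3] T [ 0.638 -0.13   0.082]
```

Call:
{"fn": "arm_command", "kwargs": {
  "motion": [
    {"slide":[0.0015,-0.002,0],"turn":[0,0.0,0]},
    {"slide":[0,0,0],"turn":[0,0,0]},
    {"slide":[0,0,0],"turn":[0,0,0]},
    {"slide":[0,0,0],"turn":[0,0,0]},
    {"slide":[0,0,0],"turn":[0,0,0]}
  ]
}}

```text
t: 16.27
tool_pos: [0.5352, -0.0458, 0.2527]
orientation: [3.003, 0.922, -0.0]
force: [0.3, -2.4, 1.1]
opening: 0.0242
```

```bash
python3 - <<'E'
from h import *
go([.5352,-.0463,.252])
E
```

```text
t 16.2667 pos [ 0.5352 -0.0458  0.2527] yaw 34.14 tilt [-0.     -0.0007] shares total [-0.001  0.001  0.002] F [ 0.3 -2.4  1.1] T [-0.531  0.097  0.112]
```

Call:
{"fn": "arm_command", "kwargs": {
  "motion": [
    {"slide":[0,0.0,-0.01],"turn":[0,0.0,0]},
    {"slide":[0,0,-0.01],"turn":[0,0,0]},
    {"slide":[0,0,-0.01],"turn":[0,0,0]},
    {"slide":[0,0,-0.01],"turn":[0,0,0]},
    {"slide":[0,0,-0.01],"turn":[0,0,0]}
  ]
}}

```text
t: 16.68
tool_pos: [0.535, -0.0455, 0.273]
orientation: [-3.003, -0.922, 0.002]
force: [-0.7, 0.1, -2.5]
opening: 0.0241
```

```bash
python3 - <<'E'
from h import *
go([.5245,-.235,.31])
E
```

```text
t 16.6833 pos [ 0.535  -0.0455  0.273 ] yaw 34.14 tilt [-0.001 -0.   ] shares total [-0.288  0.377 -0.092] F [-0.7  0.1 -2.5] T [0.105 0.018 0.037]
```

Call:
{"fn": "arm_command", "kwargs": {
  "motion": [
    {"slide":[0,0.0,-0.015],"turn":[0,0.0,0]},
    {"slide":[0,0,-0.02],"turn":[0,0,0]},
    {"slide":[0,0,-0.03],"turn":[0,0,0]},
    {"slide":[0,0,-0.03],"turn":[0,0,0]},
    {"slide":[0,0,0],"turn":[0,0,0]}
  ]
}}

```text
t: 17.1
tool_pos: [0.5364, -0.0454, 0.3149]
orientation: [3.001, 0.922, 0.008]
force: [0.2, -0.7, -1.7]
opening: 0.0243
```

```bash
python3 - <<'E'
from h import *
go([.5245,-.235,.31])
c=robot.read_camera("side"); cv2.imwrite(f"pics/side8.png",cv2.resize(c["pixels"][130:300,200:350],None,fx=3.5,fy=3.5))
E
```

```text
t 17.1 pos [ 0.5364 -0.0454  0.3149] yaw 34.16 tilt [ 0.0056 -0.0007] shares total [-0.291  0.375  0.013] F [ 0.2 -0.7 -1.7] T [-0.057  0.023 -0.019]
```

View pics/side8.png

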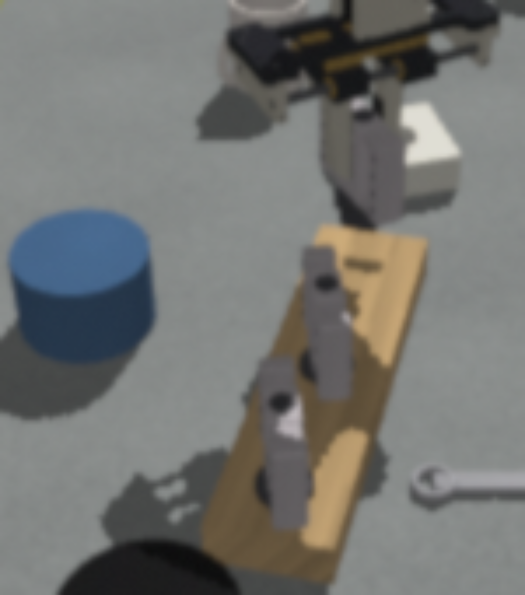

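Call:
{"fn": "arm_command", "kwargs": {
  "motion": [
    {"slide":[-0.03,0.04,0],"turn":[0,0.0,0]},
    {"slide":[-0.06,0.08,0],"turn":[0,0,0]},
    {"slide":[-0.06,0.08,0],"turn":[0,0,0]},
    {"slide":[-0.06,0.08,0],"turn":[0,0,0]},
    {"slide":[-0.05,0.06,0],"turn":[0,0,0]}
  ]
}}

```text
t: 17.57
tool_pos: [0.525, -0.2187, 0.3106]
orientation: [3.003, 0.922, -0.0]
force: [0.7, -0.3, -2.1]
opening: 0.0239
```

Call:
{"fn": "arm_command", "kwargs": {
  "motion": [
    {"slide":[-0.028,0.037,0],"turn":[0,0.0,0]},
    {"slide":[0,0,0],"turn":[0,0,0]},
    {"slide":[0,0,0],"turn":[0,0,0]},
    {"slide":[0,0,0],"turn":[0,0,0]},
    {"slide":[0,0,0],"turn":[0,0,0]}
  ]
}}

```text
t: 17.98
tool_pos: [0.5246, -0.2338, 0.3104]
orientation: [-3.002, -0.924, 0.0]
force: [-0.7, 0.2, -2.5]
opening: 0.0238
```

```bash
python3 - <<'E'
from h import *
go([.5245,-.235,.275])
for n in("side","top"):
    c=robot.read_camera(n); cv2.imwrite(f"pics/{n}9.png",cv2.resize(c["pixels"][90:240,240:390] if n=="side" else c["pixels"][170:290,280:430],None,fx=4,fy=4))
E
```

```text
t 17.9833 pos [ 0.5246 -0.2338  0.3104] yaw 34.21 tilt [-0.0004  0.0007] shares total [-0.002  0.002  0.089] F [-0.7  0.2 -2.5] T [-0.045 -0.     0.007]
```

View pics/side9.png

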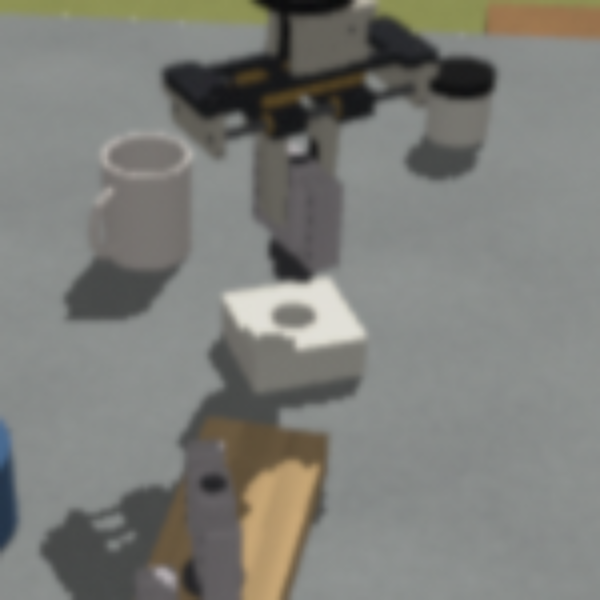

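View pics/top9.png

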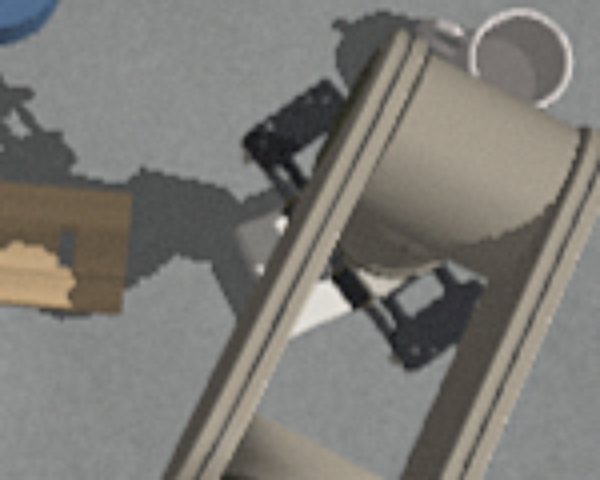

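Call:
{"fn": "arm_command", "kwargs": {
  "motion": [
    {"slide":[-0.0015,0.002,0.02],"turn":[0,0.0,0]},
    {"slide":[0,0,0.02],"turn":[0,0,0]},
    {"slide":[0,0,0.02],"turn":[0,0,0]},
    {"slide":[0,0,0.01],"turn":[0,0,0]},
    {"slide":[0,0,0],"turn":[0,0,0]}
  ]
}}

```text
t: 18.5
tool_pos: [0.5238, -0.2354, 0.2805]
orientation: [-3.001, -0.922, 0.004]
force: [-0.6, 0.3, -2.1]
opening: 0.0239
```

```bash
python3 - <<'E'
from h import *
go([.5245,-.235,.275])
for n in("side",):
    c=robot.read_camera(n); cv2.imwrite(f"pics/{n}10.png",cv2.resize(c["pixels"][130:200,275:355],None,fx=7,fy=7))
    print(proj(c,[.5245,-.235,.047]),proj(c,[.5245,-.235,.035]))
E
```

```text
t 18.5 pos [ 0.5238 -0.2354  0.2805] yaw 34.16 tilt [-0.003   0.0017] shares total [0.002 0.    0.014] F [-0.6  0.3 -2.1] T [-0.053  0.04   0.025]
[313.01974326 165.11334596] [312.91551372 168.34136483]
```

View pics/side10.png

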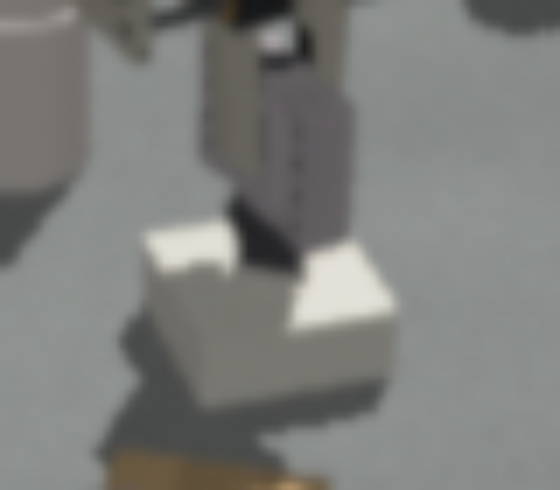

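Call:
{"fn": "arm_command", "kwargs": {
  "motion": [
    {"slide":[0,0,0.005],"turn":[0,0.0,0]},
    {"slide":[0,0,0.005],"turn":[0,0,0]},
    {"slide":[0,0,0.005],"turn":[0,0,0]},
    {"slide":[0,0,0],"turn":[0,0,0]},
    {"slide":[0,0,0],"turn":[0,0,0]}
  ]
}}

```text
t: 18.97
tool_pos: [0.5245, -0.2359, 0.2767]
orientation: [-3.003, -0.922, -0.0]
force: [0.1, 0.5, -2.7]
opening: 0.024
```

```bash
python3 - <<'E'
from h import *
go([.5245,-.235,.275])
E
```

```text
t 18.9667 pos [ 0.5245 -0.2359  0.2767] yaw 34.14 tilt [0. 0.] shares total [ 0.001 -0.002  0.004] F [ 0.1  0.5 -2.7] T [-0.034 -0.009  0.051]
```

Call:
{"fn": "arm_command", "kwargs": {
  "motion": [
    {"slide":[0.001,-0.0015,0.003],"turn":[0,0.0,0]},
    {"slide":[0,0,0.005],"turn":[0,0,0]},
    {"slide":[0,0,0.005],"turn":[0,0,0]},
    {"slide":[0,0,0.005],"turn":[0,0,0]},
    {"slide":[0,0,0],"turn":[0,0,0]}
  ]
}}

```text
t: 19.38
tool_pos: [0.5243, -0.235, 0.2689]
orientation: [-3.003, -0.922, 0.001]
force: [-0.4, 0.2, -3.6]
opening: 0.0243
```

```bash
python3 - <<'E'
from h import *
go([.5245,-.235,.2527])
E
```

```text
t 19.3833 pos [ 0.5243 -0.235   0.2689] yaw 34.15 tilt [-0.0008  0.0004] shares total [0.001 0.    0.04 ] F [-0.4  0.2 -3.6] T [-0.049  0.026  0.021]
```

Past the lead-in (9 mm deep), no contact yet.

Call:
{"fn": "arm_command", "kwargs": {
  "motion": [
    {"slide":[0,0,0.005],"turn":[0,0.0,0]},
    {"slide":[0,0,0.005],"turn":[0,0,0]},
    {"slide":[0,0,0.005],"turn":[0,0,0]},
    {"slide":[0,0,0.005],"turn":[0,0,0]},
    {"slide":[0,0,0.005],"turn":[0,0,0]}
  ]
}}

```text
t: 19.8
tool_pos: [0.5245, -0.2351, 0.2593]
orientation: [-3.003, -0.922, 0.0]
force: [-0.3, -1.1, -3.3]
opening: 0.0241
```

```bash
python3 - <<'E'
from h import *
go([.5245,-.235,.2527])
E
```

```text
t 19.8 pos [ 0.5245 -0.2351  0.2593] yaw 34.15 tilt [-0.0001  0.    ] shares total [ 0.    -0.     0.016] F [-0.3 -1.1 -3.3] T [-0.035  0.046  0.044]
```

Call:
{"fn": "arm_command", "kwargs": {
  "motion": [
    {"slide":[0,0,0.004],"turn":[0,0.0,0]},
    {"slide":[0,0,0.004],"turn":[0,0,0]},
    {"slide":[0,0,0.004],"turn":[0,0,0]},
    {"slide":[0,0,0.002],"turn":[0,0,0]},
    {"slide":[0,0,0],"turn":[0,0,0]}
  ]
}}

```text
t: 20.22
tool_pos: [0.5244, -0.2351, 0.2537]
orientation: [-3.003, -0.922, 0.0]
force: [-0.3, 0.5, -3.8]
opening: 0.0239
```

```bash
python3 - <<'E'
from h import *
go([.5245,-.235,.2527])
E
```

```text
t 20.2167 pos [ 0.5244 -0.2351  0.2537] yaw 34.15 tilt [-0.0004  0.0002] shares total [0.    0.    0.002] F [-0.3  0.5 -3.8] T [-0.039  0.017 -0.01 ]
```

Call:
{"fn": "arm_command", "kwargs": {
  "motion": [
    {"slide":[0,0,0.001],"turn":[0,0.0,0]},
    {"slide":[0,0,0.001],"turn":[0,0,0]},
    {"slide":[0,0,0.001],"turn":[0,0,0]},
    {"slide":[0,0,0.0],"turn":[0,0,0]},
    {"slide":[0,0,0],"turn":[0,0,0]}
  ]
}}

```text
t: 20.63
tool_pos: [0.5245, -0.2352, 0.2528]
orientation: [3.003, 0.922, 0.0]
force: [-0.6, -0.8, -3.3]
opening: 0.0241
```

```bash
python3 - <<'E'
from h import *
go([.5245,-.235,.2527])
E
```

```text
t 20.6333 pos [ 0.5245 -0.2352  0.2528] yaw 34.15 tilt [ 0.0001 -0.0001] shares total [ 0. -0.  0.] F [-0.6 -0.8 -3.3] T [-0.05  -0.007  0.025]
```

Call:
{"fn": "arm_command", "kwargs": {
  "motion": [
    {"slide":[0,0,0.001],"turn":[0,0.0,0]},
    {"slide":[0,0,0.001],"turn":[0,0,0]},
    {"slide":[0,0,0],"turn":[0,0,0]},
    {"slide":[0,0,0.0],"turn":[0,0,0]},
    {"slide":[0,0,0],"turn":[0,0,0]}
  ]
}}

```text
t: 21.05
tool_pos: [0.5245, -0.2352, 0.2527]
orientation: [3.003, 0.922, 0.0]
force: [-3.0, 2.1, 5.8]
opening: 0.024
```

```bash
python3 - <<'E'
from h import *
go([.5245,-.235,.2527])
E
```

```text
t 21.05 pos [ 0.5245 -0.2352  0.2527] yaw 34.15 tilt [ 0.0003 -0.0003] shares total [ 0. -0. -0.] F [-3.   2.1  5.8] T [0.282 0.85  0.036]
```

Call:
{"fn": "arm_command", "kwargs": {
  "motion": [
    {"slide":[0,0,0],"turn":[0,0.0,0]},
    {"slide":[0,0,0],"turn":[0,0,0]},
    {"slide":[0,0,0],"turn":[0,0,0]},
    {"slide":[0,0,0.0],"turn":[0,0,0]},
    {"slide":[0,0,0],"turn":[0,0,0]}
  ],
  "gripper": 65
}}

```text
t: 21.47
tool_pos: [0.5245, -0.2352, 0.2518]
orientation: [3.003, 0.922, 0.0]
force: [-0.5, 0.8, 0.3]
opening: 0.0525
```

Call:
{"fn": "arm_command", "kwargs": {
  "motion": [
    {"slide":[0,0,-0.02],"turn":[0,0.0,0]},
    {"slide":[0,0,-0.05],"turn":[0,0,0]},
    {"slide":[0,0,-0.08],"turn":[0,0,0]},
    {"slide":[0,0,-0.1],"turn":[0,0,0]},
    {"slide":[0,0,-0.1],"turn":[0,0,0]}
  ]
}}

```text
t: 21.88
tool_pos: [0.5239, -0.2349, 0.3932]
orientation: [-3.002, -0.922, 0.002]
force: [0.8, -0.7, -0.4]
opening: 0.0607
```

Call:
{"fn": "arm_command", "kwargs": {
  "motion": [
    {"slide":[0,-0.1,-0.02],"turn":[0,0.0,0]},
    {"slide":[0,-0.1,0],"turn":[0,0,0]},
    {"slide":[0,-0.1,0],"turn":[0,0,0]},
    {"slide":[0,-0.1,0.0],"turn":[0,0,0]},
    {"slide":[0,-0.1,0],"turn":[0,0,0]}
  ]
}}

```text
t: 22.3
tool_pos: [0.4109, -0.0685, 0.4005]
orientation: [3.003, 0.921, 0.001]
force: [0.5, 1.0, 0.4]
opening: 0.0602
```

```bash
python3 - <<'E'
from h import *
go([.5245,-.235,.2527])
for n in("side","top"):
    c=robot.read_camera(n); cv2.imwrite(f"pics/{n}11.png",c["pixels"])
    print(n,proj(c,[.5245,-.235,.114]),proj(c,[.5245,-.235,.038]))
    cv2.imwrite(f"pics/{n}11c.png",cv2.resize(c["pixels"][130:300,200:360] if n=="side" else c["pixels"][180:275,185:390],None,fx=3.5,fy=3.5))
E
```

```text
t 22.3 pos [ 0.4109 -0.0685  0.4005] yaw 34.11 tilt [ 0.0009 -0.0001] shares total [0.001 0.504 0.37 ] F [0.5 1.  0.4] T [ 0.03   0.025 -0.043]
side [313.62410755 146.39601021] [312.94146085 167.5377749 ]
top [363.61216074 231.21413924] [359.32066888 233.9087206 ]
```

View pics/side11c.png

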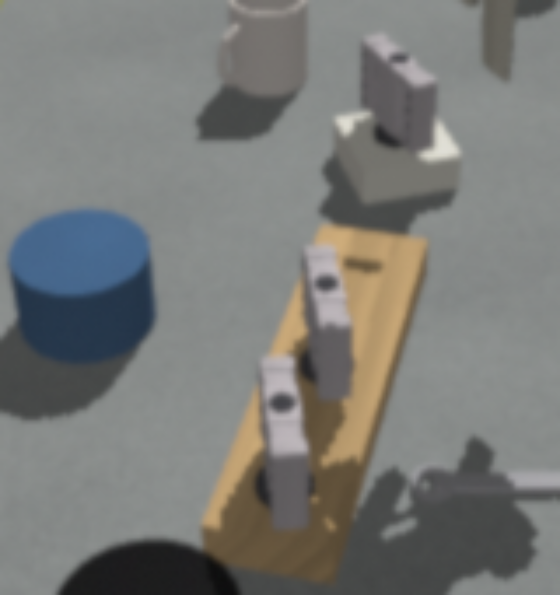

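View pics/top11c.png

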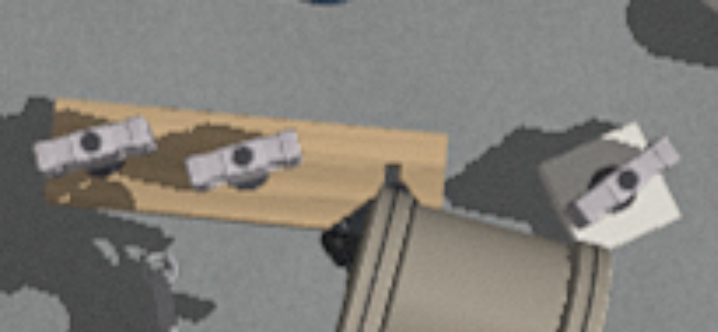

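```bash
python3 -c "
from plant import robot
print(robot.close_job())"
```

```text
the job is handed in; nothing more can be done
None
```

The bad pedal was the one at the robot's right end of the rack, nearest the stand. It now stands in the repair stand with the gripper clear, and I handed the job in at about 22 s of the 72 s allowed.

- **Finding it:** I gripped each cage at 20–25 N and turned it 55–62°. The left-end and middle pedals dragged at about 0.00–0.05 N m. The bad one read 0.26 N m over the first half of its turn, then 0.20 and finally 0.16, the last with the arm stopped. That falls short of a steady drag, but it is still clearly the most.
- **Placing it:** I moved it to the stand and lowered it until I felt the shoulder touch, with a push of about 9 N. The arm was then at z = 0.2527 m, the same height as when the pedal sat seated in the rack. The sideways force on the tool stayed below 7 N, and the upward push below 6 N.
- **Last pictures:** In both camera views the pedal's cap lies within 1 pixel of where it should be when upright and fully home. Both sound pedals are still seated in the rack. The tin, mug and wrench look unmoved. The last close-ups show little of the tub, but the arm never came near it.

Apart from the falling torque, none of my checks failed or disagreed by more than about 1.5 mm. `close_job()` reports no verdict, so I don't know the official result.

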